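# Clear the tape off the volume shaft, fit the knob and hold it pressed

### The arm

A 7-joint arm with a two-finger parallel gripper is mounted at the origin on the work surface. World frame = base frame: x ahead of the robot, y to its left, z up, the work surface at z = 0. Lengths are in m, angles in rad, forces in N, time in s.
With the tool pointing down it reaches from about 0.425 to 0.875 m from the base axis. Payload 8.4 kg.
Tool frame: the origin (TCP) lies at the very end of the fingers, on their centre line; the grasp point (between the pads) lies 19 mm behind it (grip_depth is the distance from the TCP to the grasp point, in m); x points along the fingers, y is the direction in which the jaws open and shut, and the axes are right-handed (so a half turn about x gives the same grasp; the last joint's range is limited). The gripper opens to 87 mm and grips with 3 to 60 N. Pads are 19 mm wide; open, the fingers measure 117 mm over their backs; the gripper's body (75 mm by 190 mm) begins 51 mm behind the grasp point.
Start: joints at [1.089, 0.333, 0.04, 1.465, -0.013, 1.343, -0.059], TCP at [0.243, -0.603, 0.223] pointing down, gripper open.
Joint ranges: [-2.58, 2.58], [-0.38, 2.09], [-1.3, 1.39], [0.25, 2.4], [-1.5, 4.64], [0.08, 2.09], [-2.65, 2.65]. Speed limits (rad/s): [2.22, 2.22, 2.79, 2.79, 3.14, 3.14, 3.14].

### API

Orientations are given as [roll, pitch, yaw] about the fixed x, y, z axes, in that order (R = Rz(yaw) Ry(pitch) Rx(roll)).
In Python, from station import * gives the robot as it stands. The module is installed in compiled form; this text tells all that it offers.
- The arm moves only by the tool carry_out, never from a script. Its argument "increments" is a list that holds one entry, the list of rows, each a list of 5 numbers: the gripper's target within -1 to 1 (shut at 1, half-way at 0, fully open at -1), then the shift along the world's x, y, z in cm, then the turn about the world's z in rad. In form: [[[gripper, dx, dy, dz, spin], ...]]. A call has 1 to 12 rows; each row shifts and turns the commanded pose from where the row before left it; what a row does not reach is not made up. A row lasts 1/10 s, in which the tool goes at most 50 mm and 8.59 degrees, less where a joint would pass 70% of its speed; a pose out of reach is approached as far as the arm can. A call with a gripper value outside its range is refused whole. The fingers move at their own pace and stop on an object; the grip force is fixed at half the most. Time passes only in rows, so rows that do not move let the fingers close. It gives the time, the measured TCP pose, the force and the opening at its end, in the units of the state.
- state(): the state, without advancing time (a new reading comes with each control period).
- snapshot(name): name is "scene" or "side" or "wrist"; returns a dict with "color" (400x640x3 uint8, blue, green, red), "K" (3x3 intrinsics, pixels), "position" and "orientation" of the camera in the world; the wrist camera has in their place "tool_from_camera" (4x4, takes a point from camera to tool coordinates, whose origin is the TCP and whose axes are the tool frame's). Camera axes: x right, y down, z forward; pixel columns grow to the right and rows downward; lengths in m; the calibration is good to about 2 mm. A picture is of the moment at which its call begins: read the wrist's pose just before it. There is no depth.
- close_job(): hands the job in, once; it reports no verdict.
Trained networks look in the newest picture that a camera, given by its name, has taken for a name from the list of things; names that differ only in an ending like _2 or _b are one class to them, and where a whole thing is asked for, a point or a joint stands for the part that bears it (a point fixed in the world has none). Each returns a list of dicts, best first, with "confidence" (0 to 1); they miss things now and then, are a little off and sometimes report something else, mostly with a low value. They report only what shows in the picture. A call takes as long as a camera call. They do not tell look-alikes from the thing itself.
- trace(label, camera): "region" (400x640 bool, what is visible of it) and "bbox" ([centre column, centre row, width, height] in pixels, round what is visible of it).
The state is a dict: "time_s": time; "joint_positions": joint angles; "qd": joint speeds; "joint_efforts": joint torques, N m; "position": TCP position; "ee_rot": TCP orientation; "force": force on the tool from outside, world axes, zero at the start; "torque": the same for the moment, N m; "opening": finger opening in m.
Only numpy, scipy, OpenCV 4.12 (cv2) and the standard library are available. Lean on these libraries where they do the work, as an engineer would, in place of code of your own. Each camera call takes 0.05 s, during which the arm holds its last target.

### The job

Someone parked a roll of tape over the bare volume shaft on top of the grey speaker controller. Lift the roll straight up off the shaft and set it down flat on the desk, without dropping it, and let go of it; then take the loose knob from the cork mat, turn it so that its D-shaped bore matches the flat of the D-shaft, push it fully home on the shaft and press the knob and sprung shaft all the way in. Finish while still holding the knob pressed in, and leave the mug, mouse and bottle alone.

Things in the scene. Friction and masses are not known exactly. Their poses are not given: they have to be found in the camera images.
- controller: Grey desktop speaker controller, a box fixed to the desk: 130 mm (own x) by 150 mm (own y), flat top 45 mm above the desk. Origin: centre of the underside, z up; the shaft stands straight above it. A round steel bushing, 21 mm across and 8 mm high, surrounds the shaft's foot. A row of flat keys 3 mm high lies along the +x edge, 47 mm from the shaft.
- shaft_tip (a point): Upper end, on the axis, of the upright steel D-shaft: 77 mm above the desk unpressed. Shaft 16 mm in diameter, 24 mm long above the bushing, with one flat all along it, 2.5 mm from the axis, on this point's +x side; the last 2 mm of the round side taper in by 1 mm. z up. It does not turn by itself or under light handling; its +x starts within 1 rad of world +x.
- shaft (a joint): How far the sprung shaft is pressed down: 0 as it stands, 0.005 m at its stop; the spring pushes back with about 5 N at the start and 11 N at the stop. The tip goes down with it.
- roll: Roll of tan tape, a ring lying flat: 54 mm outside diameter, 26 mm bore, 22 mm high, about 50 g. Origin: on its axis at the underside, z up. It starts on the controller's top (underside 45 mm above the desk) around the shaft, whose tip stands 10 mm above the roll.
- knob: Loose black volume knob, about 60 g, upright on the mat. Origin: on its axis at the underside (4 mm above the desk); z up, +x towards the pointer. Round skirt 42 mm across, 24 mm high; on it a grip bar 13 mm wide along own x, from z = 24 to 42 mm and x = -19 to +27 mm; its pointer end (+x, thin white line) overhangs the skirt by 6 mm. D-bore below: see knob_bore.
- knob_bore (a point): Inner end of the knob's D-bore, on its axis, 18 mm above the underside; axes as the knob's. Bore 17.8 mm across, open below, its flat 3.2 mm from the axis on the +x (pointer) side: it fits when knob +x points along shaft_tip's +x, within about 0.12 rad. Fully home it rests on the shaft's tip: knob underside 59 mm above the desk, 54 mm when pressed all the way in.
- mat: Thin cork mat, 110 by 110 by 4 mm, fixed on the desk, on the other side from the controller. Origin: centre of the underside.
- mug: White mug, 76 mm across, 90 mm high, handle towards own +y; stays where it is. Origin: centre of the underside.
- mouse: White computer mouse, 105 by 60 by 26 mm; stays where it is. Origin: centre of the underside.
- bottle: Green closed bottle, 66 mm across, 200 mm high; stays where it is. Origin: centre of the underside.
There are look-alikes about, which are no part of the job. There is more than one size of the knob; the job needs the middle-sized.

How it is judged:
On the way, in this order (a step that is already met when the one before it is completed fails the run):
1. the roll is lifted clear above the shaft's tip (z of roll in the frame of shaft_tip above 0 m), for 0.02 s.
2. the roll lies flat and still on the desk, let go (height (world z) of roll below 0.006 m and angle between roll's own z axis and vertical below 0.12 rad and linear speed of roll below 0.03 m/s and contact force between roll and the arm below 0.1 N and contact force between roll and the fingers below 0.1 N), for 0.2 s.
3. the knob is home on the D-shaft (z of knob in the frame of shaft_tip below -0.0155 m and horizontal distance between knob and shaft_tip below 0.004 m), for 0.1 s.
At the end, for the whole second after the job is handed in: Robot holds the knob (2 N or more) upright on the shaft: tip 15.5 mm or more up the bore, axes within 4 mm, upright within 0.12 rad, pointer along the flat within 0.35 rad, shaft pressed 3.5 mm or more. Roll untouched, still and flat on the desk (underside below 6 mm, tilt below 0.12 rad) (all of step 2 and all of step 3 and angle between knob's own z axis and vertical below 0.12 rad and angle between the x axis of knob and the x axis of shaft_tip, either way round below 0.35 rad and value of joint shaft above 0.0035 m and (contact force between knob and the fingers above 2 N or contact force between knob and the arm above 2 N)); the arm keeps its last pose, push and grip.
It fails at once if the mug, mouse or bottle is moved by more than 30 mm (distance of any of mug, mouse, bottle from where it was at the start of the episode above 0.03 m).
It fails at once if the roll is dropped from more than 20 mm above the desk (height (world z) of roll above 0.02 m and horizontal distance between roll and shaft_tip above 0.03 m and contact force between roll and anything else below 0.02 N).
It also fails if it takes over 59 s, if anything falls off the work surface, if the arm or the gripper's body presses on something with over 40 N, if the wrist force passes 120 N, or if a joint passes its speed limit or range.

## Working session

There is one attempt and no reset: what is moved stays moved. The work goes in short steps, Python scripts to look and compute and a tool call to move; the robot and the scene stay as the last step left them, time stands still between calls to the robot, and variables do not carry over. Pictures are saved under pics/ and viewed, and the job is handed in when it is done.

Besides the shell and the picture viewer there is one more tool, called after "Emit:" by a JSON object that holds its "api" and its "payload", one argument or row to a line. carry_out: Moves the arm, as the interface text tells. Its arguments: {"type":"object","properties":{"increments":{"type":"array","items":{"type":"array","items":{"type":"array","items":{"type":"number"}}}}},"required":["increments"]}

```bash
mkdir -p pics
python3 - <<'E'
from station import *
import cv2
s=state();print(s)
for n in["scene","side","wrist"]:
    d=snapshot(n);cv2.imwrite(f"pics/a_{n}.png",d["color"]);print(n,{k:v for k,v in d.items() if k!="color"})
    if n!="wrist" or 1:
        for l in["controller","roll","knob","shaft_tip","mat","mug","mouse","bottle"]:
            print(l,[(round(r["confidence"],2),[round(float(x)) for x in r["bbox"]]) for r in trace(l,n)])
E
```

```text
{'time_s': 0.0, 'joint_positions': array([ 1.08880901,  0.33389185,  0.03986631,  1.46624466, -0.01335821,
        1.34325919, -0.05849387]), 'qd': array([-0.00090528, -0.00040359, -0.00029057, -0.00060691,  0.00099844,
        0.00033699,  0.00273398]), 'joint_efforts': array([-1.58905318e-04, -6.56347132e+01,  1.33551724e+00, -4.03805673e+01,
       -5.97193977e-02,  4.46623284e-02,  1.09580840e-04]), 'position': array([ 0.24257954, -0.60256254,  0.22168451]), 'ee_rot': array([-1.4779912 ,  1.56925831,  2.04639456]), 'force': array([-0.25982173,  0.41644881, -0.58732732]), 'torque': array([0.02699302, 0.03003389, 0.00020264]), 'opening': 0.08695327619464026}
scene {'K': array([[390.85472971,   0.        , 319.15312764],
       [  0.        , 390.85472971, 197.24086386],
       [  0.        ,   0.        ,   1.        ]]), 'position': array([0.95652866, 0.40441908, 0.87534887]), 'orientation': array([-2.53998682, -0.01421127,  2.49733484])}
controller [(0.66, [309, 163, 59, 57])]
roll [(0.59, [308, 151, 21, 17])]
knob [(0.57, [365, 230, 14, 11]), (0.56, [404, 225, 28, 28]), (0.53, [
[... 703 characters left out ...]
76, [266, 178, 44, 41])]
mouse [(0.63, [237, 345, 53, 47])]
bottle [(0.15, [247, 255, 22, 23])]
wrist {'K': array([[353.9555268 ,   0.        , 316.65784836],
       [  0.        , 353.9555268 , 195.53931338],
       [  0.        ,   0.        ,   1.        ]]), 'tool_from_camera': array([[ 4.32136127e-05, -2.48252312e-01,  9.68695405e-01,
        -1.61886067e-01],
       [ 9.99999957e-01,  2.91349447e-04,  3.00554364e-05,
        -5.27944361e-04],
       [-2.89690202e-04,  9.68695362e-01,  2.48252314e-01,
        -6.72799599e-02],
       [ 0.00000000e+00,  0.00000000e+00,  0.00000000e+00,
         1.00000000e+00]])}
controller []
roll []
knob []
shaft_tip []
mat []
mug []
mouse []
bottle []
```

Run:
```python
import cv2
a=cv2.imread("pics/a_scene.png")[60:340,190:550];cv2.imwrite("pics/a_scene_c.png",cv2.resize(a,None,fx=2.1,fy=2.1,interpolation=3))
a=cv2.imread("pics/a_side.png")[120:390,150:490];cv2.imwrite("pics/a_side_c.png",cv2.resize(a,None,fx=2.2,fy=2.2,interpolation=3))
```

```text
(no output)
```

View pics/a_scene_c.png

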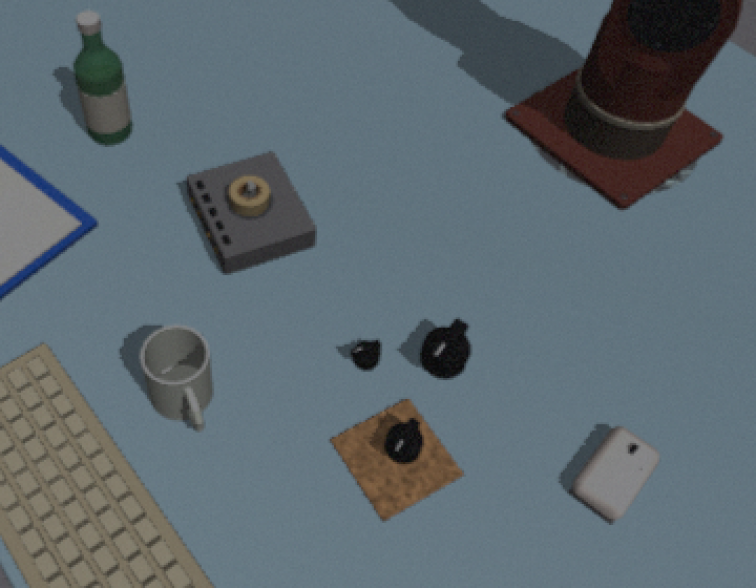

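View pics/a_side_c.png

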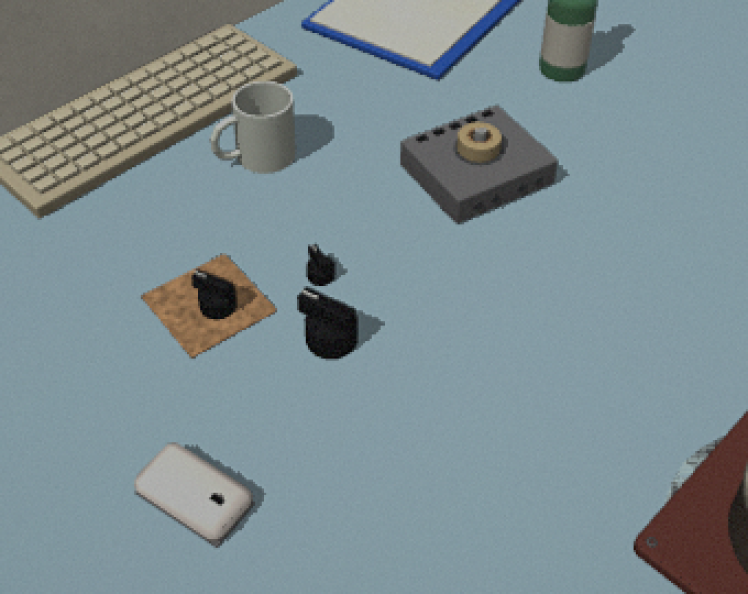

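View pics/a_wrist.png

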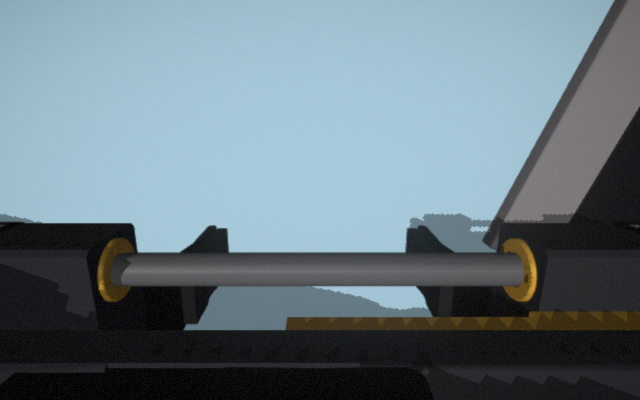

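```bash
cat > h.py <<'E'
from station import *
import cv2,numpy as np
from scipy.spatial.transform import Rotation as R
def rot(o): return R.from_euler("xyz",o).as_matrix()
def ray(d,u,v,pose=None):
    r=np.linalg.inv(d["K"])@[u,v,1]
    if "position" in d: return d["position"],rot(d["orientation"])@r
    T=np.eye(4);T[:3,:3]=rot(pose[1]);T[:3,3]=pose[0];T=T@d["tool_from_camera"]
    return T[:3,3],T[:3,:3]@r
def onz(d,u,v,z,pose=None):
    p,r=ray(d,u,v,pose);return p+r*(z-p[2])/r[2]
def proj(d,P,pose=None):
    if "position" in d: Rm,t=rot(d["orientation"]),d["position"]
    else:
        T=np.eye(4);T[:3,:3]=rot(pose[1]);T[:3,3]=pose[0];T=T@d["tool_from_camera"];Rm,t=T[:3,:3],T[:3,3]
    q=(np.atleast_2d(P)-t)@Rm@d["K"].T
    return q[:,:2]/q[:,2:]
E
python3 - <<'E'
from h import *
np.set_printoptions(precision=4,suppress=True)
s=state();print(rot(s["ee_rot"]))
a=snapshot("scene")
for n,c in dict(tip=(251,188,.077),rolltop=(249,191,.067),pointer=(413,424,.046),skirt=(403,442,.028),mugtop=(176,357,.09),mouse=(616,470,.02),bot=(90,20,.2),botb=(110,125,0),big=(445,352,.03),small=(366,355,.015)).items(): print(n,onz(a,190+c[0]/2.1,60+c[1]/2.1,c[2]))
for c in [(270,157),(315,230),(222,256),(190,182)]: print("ctrltop",onz(a,190+c[0]/2.1,60+c[1]/2.1,.045))
b=snapshot("side")
for n,c in dict(tip=(481,133,.077),rolltop=(479,134,.067),pointer=(199,277,.046),skirt=(216,298,.028),big=(330,330,.03)).items(): print(n,onz(b,150+c[0]/2.2,120+c[1]/2.2,c[2]))
for c in [(498,107),(557,160),(459,205),(401,145)]: print("ctrltop",onz(b,150+c[0]/2.2,120+c[1]/2.2,.045))
for d,n in((a,"scene"),(b,"side")):
    for l in("roll","knob"):
        for r in trace(l,n):
            m=r["region"];v,u=np.nonzero(m);print(n,l,r["confidence"],m.sum(),onz(d,u.mean(),v.mean(),.056 if l=="roll" else .025))
E
```

```text
[[-0.      0.3734 -0.9277]
 [ 0.0001 -0.9277 -0.3734]
 [-1.     -0.0001 -0.    ]]
tip [ 0.5452 -0.1675  0.077 ]
rolltop [ 0.5452 -0.1721  0.067 ]
pointer [0.5883 0.1944 0.046 ]
skirt [0.604  0.1993 0.028 ]
mugtop [ 0.7627 -0.0087  0.09  ]
mouse [0.4337 0.3626 0.02  ]
bot [ 0.6071 -0.4312  0.2   ]
botb [ 0.602  -0.4475  0.    ]
big [0.4871 0.1438 0.03  ]
small [0.5586 0.0854 0.015 ]
ctrltop [ 0.4743 -0.2207  0.045 ]
ctrltop [ 0.5044 -0.0837  0.045 ]
ctrltop [ 0.6251 -0.1204  0.045 ]
ctrltop [ 0.5886 -0.2475  0.045 ]
tip [ 0.5352 -0.1691  0.077 ]
rolltop [ 0.543 -0.176  0.067]
pointer [0.6124 0.205  0.046 ]
skirt [0.5897 0.202  0.028 ]
big [0.4697 0.1469 0.03  ]
ctrltop [ 0.5779 -0.2581  0.045 ]
ctrltop [ 0.4598 -0.2275  0.045 ]
ctrltop [ 0.491  -0.0812  0.045 ]
ctrltop [ 0.6132 -0.1124  0.045 ]
scene roll 0.61 283 [ 0.5445 -0.1727  0.056 ]
scene knob 0.95 487 [0.4829 0.1419 0.025 ]
scene knob 0.6 303 [0.6018 0.1987 0.025 ]
scene knob 0.48 147 [0.5638 0.0888 0.025 ]
side roll 0.56 265 [ 0.5407 -0.1741  0.056 ]
side knob 0.67 1161 [ 0.7825 -0.0263  0.025 ]
side knob 0.66 659 [0.481  0.1398 0.025 ]
```

Emit:
{"api": "carry_out", "payload": {
  "increments": [
    [[-1,2.5,3.58,0,-0.053],[-1,2.5,3.58,0,-0.053],[-1,2.5,3.58,0,-0.053],[-1,2.5,3.58,0,-0.053],[-1,2.5,3.58,0,-0.053],[-1,2.5,3.58,0,-0.053],[-1,2.5,3.58,0,-0.053],[-1,2.5,3.58,0,-0.053],[-1,2.5,3.58,0,-0.053],[-1,2.5,3.58,0,-0.053],[-1,2.5,3.58,0,-0.053],[-1,2.5,3.58,0,-0.053]]
  ]
}}

```text
time_s: 2.85
position: [0.5436, -0.1718, 0.2228]
ee_rot: [3.079, 1.57, -0.318]
force: [0.5, -1.8, -0.4]
opening: 0.0872
```

Emit:
{"api": "carry_out", "payload": {
  "increments": [
    [[-1,0,0,0,0],[-1,0,0,0,0],[-1,0,0,0,0]]
  ]
}}

```text
time_s: 3.15
position: [0.5422, -0.1746, 0.2225]
ee_rot: [1.231, 1.57, -2.165]
force: [0.3, 1.1, -0.3]
opening: 0.087
```

```bash
cat > w.py <<'E'
from h import *
import sys
np.set_printoptions(precision=4,suppress=True)
s=state();d=snapshot("wrist");cv2.imwrite(f"pics/{sys.argv[1]}.png",d["color"])
np.savez("last.npz",pos=s["position"],rot=s["ee_rot"],T=d["tool_from_camera"],K=d["K"])
print(s["time_s"],s["position"],rot(s["ee_rot"])[:,1],s["force"],s["opening"],s["joint_positions"])
E
cat > l.py <<'E'
from h import *
z=np.load("last.npz");d=dict(K=z["K"],tool_from_camera=z["T"]);pose=(z["pos"],z["rot"])
np.set_printoptions(precision=4,suppress=True)
E
python3 w.py b1
```

```text
3.15 [ 0.5422 -0.1746  0.2225] [-0.2516 -0.9678  0.0006] [ 0.2514  1.096  -0.3442] 0.08698449060258633 [ 0.4607  0.1856 -0.2594  1.6539  0.0497  1.3087 -1.6324]
```

View pics/b1.png

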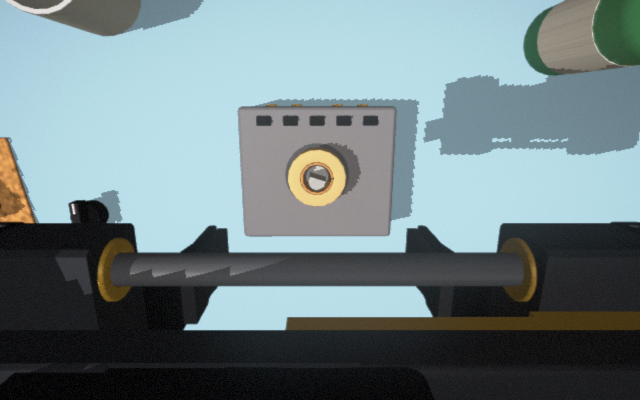

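Run:
```python
from l import *
a=cv2.imread("pics/b1.png")[140:215,280:355]
cv2.imwrite("pics/b1c.png",cv2.resize(a,None,fx=8,fy=8,interpolation=3))
print(onz(d,318,178,.067,pose),onz(d,318,179,.077,pose))
for l in ("roll",):
    for r in trace(l,"wrist"): 
        v,u=np.nonzero(r["region"]);print(l,r["confidence"],r["bbox"],onz(d,r["bbox"][0],r["bbox"][1],.067,pose))
for c in [(239,107),(395,107),(388,235),(245,235)]: print(onz(d,*c,.045,pose))
```

```text
[ 0.544  -0.1762  0.067 ] [ 0.5452 -0.1765  0.077 ]
roll 0.56 [318.1, 176.9, 55.8, 58.6] [ 0.545  -0.1766  0.067 ]
[ 0.6233 -0.1209  0.045 ]
[ 0.5868 -0.2614  0.045 ]
[ 0.4644 -0.2294  0.045 ]
[ 0.5011 -0.0884  0.045 ]
```

View pics/b1c.png

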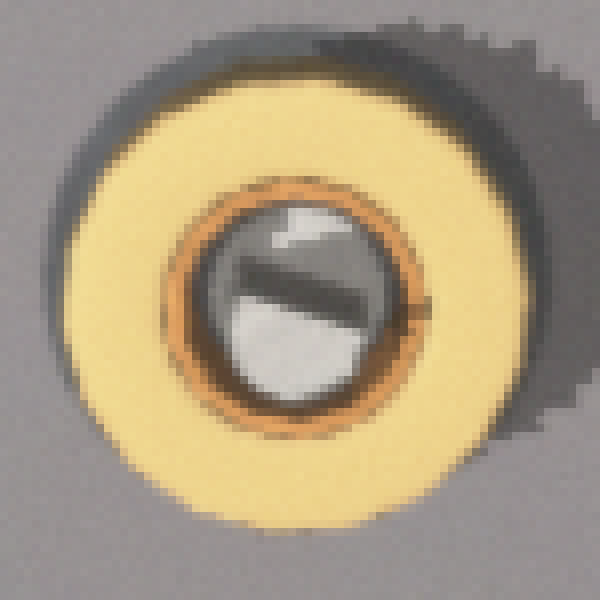

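Emit:
{"api": "carry_out", "payload": {
  "increments": [
    [[-1,0.15,-0.05,-3.5,0],[-1,0,0,-3.5,0],[-1,0,0,-3.5,0],[-1,0,0,-3.5,0],[-1,0,0,-2.0,0],[-1,0,0,-1.2,0],[-1,0,0,0,0],[-1,0,0,0,0]]
  ]
}}

```text
time_s: 4.05
position: [0.5448, -0.1744, 0.0516]
ee_rot: [3.087, 1.57, -0.308]
force: [0.1, 1.5, -0.1]
opening: 0.087
```

```bash
python3 w.py b2
```

```text
4.05 [ 0.5448 -0.1744  0.0516] [-0.2512 -0.9679  0.0001] [ 0.1291  1.5428 -0.0986] 0.08703939817819299 [ 0.4469  0.3416 -0.2535  1.8344  0.1017  0.9769 -1.6742]
```

View pics/b2.png

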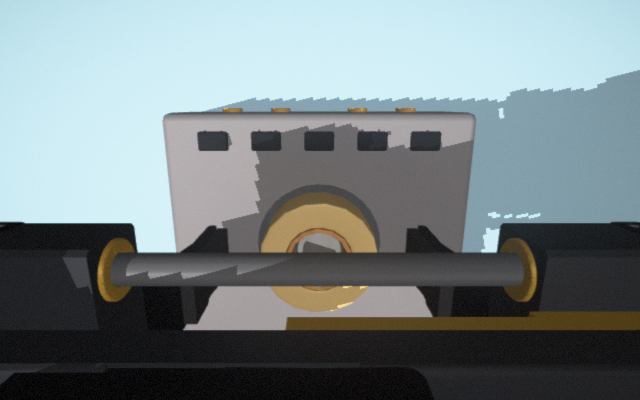

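Emit:
{"api": "carry_out", "payload": {
  "increments": [
    [[1,0,0,0,0],[1,0,0,0,0],[1,0,0,0,0],[1,0,0,0,0],[1,0,0,0,0],[1,0,0,0,0],[1,0,0,0,0],[1,0,0,0,0]]
  ]
}}

```text
time_s: 4.9
position: [0.5443, -0.1738, 0.0506]
ee_rot: [-2.724, 1.571, 0.164]
force: [-0.9, -0.0, 1.8]
opening: 0.052
```

Emit:
{"api": "carry_out", "payload": {
  "increments": [
    [[1,0,0,1,0],[1,0,0,1,0],[1,0,0,1,0],[1,0,0,1,0],[1,0,0,1,0],[1,0,0,1.5,0],[1,0,0,1.5,0],[1,0,0,0,0]]
  ]
}}

```text
time_s: 5.7
position: [0.5458, -0.1742, 0.1335]
ee_rot: [3.102, 1.567, -0.293]
force: [0.5, -0.1, -0.4]
opening: 0.0526
```

```bash
python3 w.py b3
python3 - <<'E'
from h import *
cv2.imwrite("pics/b3s.png",snapshot("side")["color"])
E
```

```text
5.7 [ 0.5458 -0.1742  0.1335] [-0.2506 -0.9681  0.0002] [ 0.5023 -0.1457 -0.4166] 0.05255765801709632 [ 0.4559  0.2542 -0.2607  1.7606  0.0721  1.1319 -1.6512]
```

View pics/b3.png

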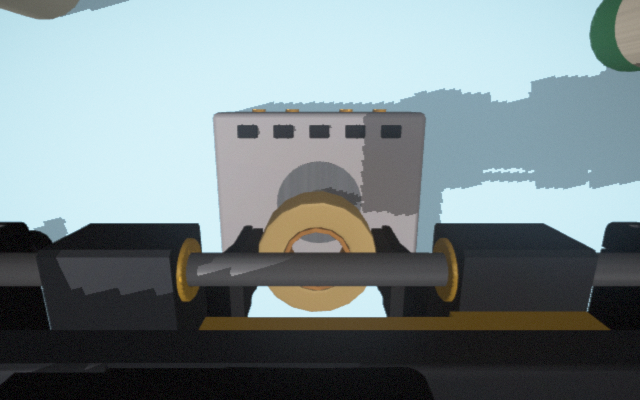

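View pics/b3s.png

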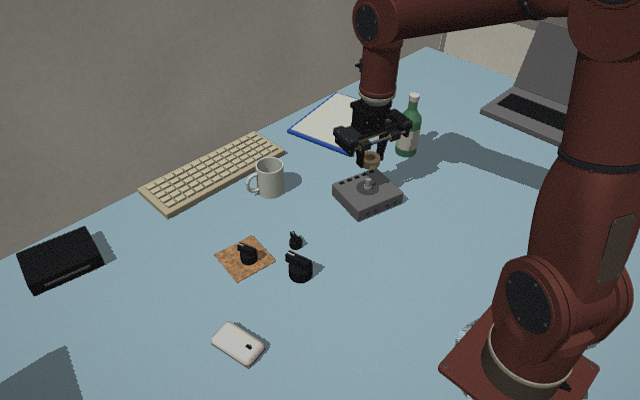

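Emit:
{"api": "carry_out", "payload": {
  "increments": [
    [[1,-0.5,3.4,0,0],[1,-0.5,3.4,0,0],[1,-0.5,3.4,0,0],[1,-0.5,3.4,0,0],[1,-0.5,3.4,0,0],[1,0,0,-3,0],[1,0,0,-3,0],[1,0,0,-2,0],[1,0,0,-1.5,0],[1,0,0,-1,0],[1,0,0,0,0],[1,0,0,0,0]]
  ]
}}

```text
time_s: 7.0
position: [0.5194, -0.0038, 0.0257]
ee_rot: [-0.752, 1.571, 2.137]
force: [0.2, 0.3, -0.7]
opening: 0.0524
```

Emit:
{"api": "carry_out", "payload": {
  "increments": [
    [[1,0,0,-0.6,0],[1,0,0,-0.6,0],[1,0,0,-0.4,0],[1,0,0,-0.2,0],[1,0,0,-0.1,0],[1,0,0,0,0]]
  ]
}}

```text
time_s: 7.6
position: [0.5192, -0.0038, 0.0065]
ee_rot: [-0.291, 1.571, 2.597]
force: [0.5, 0.1, -0.4]
opening: 0.0526
```

Emit:
{"api": "carry_out", "payload": {
  "increments": [
    [[1,0,0,-0.1,0],[1,0,0,0,0]]
  ]
}}

```text
time_s: 7.8
position: [0.5194, -0.0038, 0.0056]
ee_rot: [-2.724, 1.57, 0.164]
force: [0.2, -0.7, 0.6]
opening: 0.0525
```

Emit:
{"api": "carry_out", "payload": {
  "increments": [
    [[-0.7,0,0,0,0],[-0.7,0,0,0,0],[-0.7,0,0,0,0],[-0.7,0,0,0,0],[-0.7,0,0,0,0]]
  ]
}}

```text
time_s: 8.3
position: [0.5193, -0.0038, 0.0056]
ee_rot: [-2.529, 1.571, 0.36]
force: [-1.0, 0.6, 0.6]
opening: 0.0731
```

```bash
python3 w.py b4
```

```text
8.3 [ 0.5193 -0.0038  0.0056] [-0.2505 -0.9681 -0.0001] [-0.9612  0.6461  0.6018] 0.07312284047873424 [ 0.24    0.3241 -0.361   1.9849  0.1493  0.8576 -2.0258]
```

View pics/b4.png

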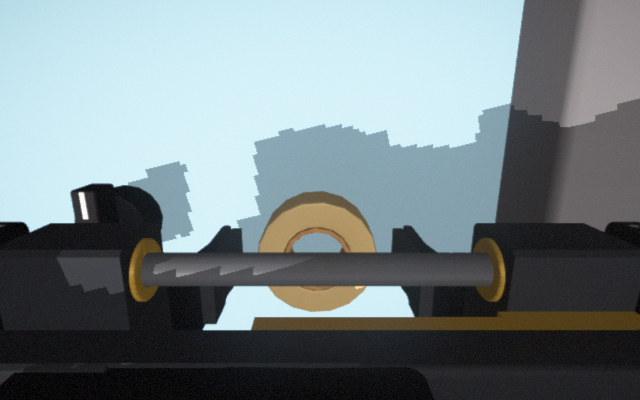

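Emit:
{"api": "carry_out", "payload": {
  "increments": [
    [[-0.7,0,0,1.5,0],[-0.7,0,0,3.5,0],[-0.7,0,0,4.5,0],[-0.7,0,0,4.5,0],[-0.7,0,0,4,0],[-0.7,1.3,3.4,1,0],[-0.7,1.3,3.4,0,0],[-0.7,1.3,3.4,0,0],[-0.7,1.3,3.4,0,0],[-0.7,1.3,3.4,0,0],[-0.7,1.3,3.4,0,0],[-0.7,0,0,0,0]]
  ]
}}

```text
time_s: 9.55
position: [0.5968, 0.2062, 0.1964]
ee_rot: [-1.313, 1.567, 1.582]
force: [-0.4, -0.1, -0.6]
opening: 0.0742
```

Emit:
{"api": "carry_out", "payload": {
  "increments": [
    [[-0.7,0,0,0,0],[-0.7,0,0,0,0]]
  ]
}}

```text
time_s: 9.75
position: [0.5973, 0.199, 0.1961]
ee_rot: [2.306, 1.57, -1.09]
force: [1.1, -0.4, -0.3]
opening: 0.0743
```

```bash
python3 w.py b5
python3 - <<'E'
import cv2
a=cv2.imread("pics/b5.png");cv2.imwrite("pics/b5c.png",cv2.resize(a[120:240,250:390],None,fx=5,fy=5,interpolation=3))
E
```

```text
9.75 [0.5973 0.199  0.1961] [-0.2516 -0.9678  0.0005] [ 1.0608 -0.3697 -0.3072] 0.07430467838491264 [-0.0092  0.3489 -0.4877  1.5321  0.1677  1.3021 -2.3417]
```

View pics/b5.png

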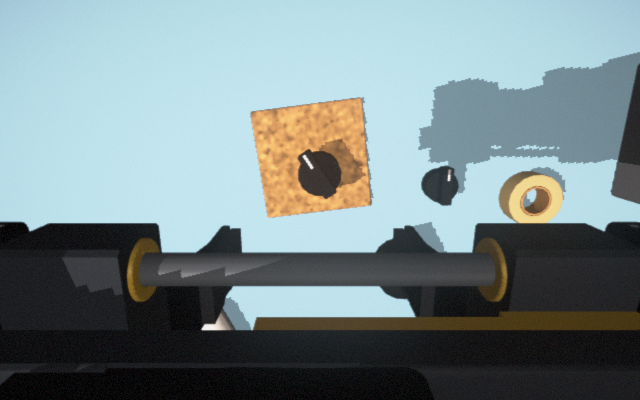

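View pics/b5c.png

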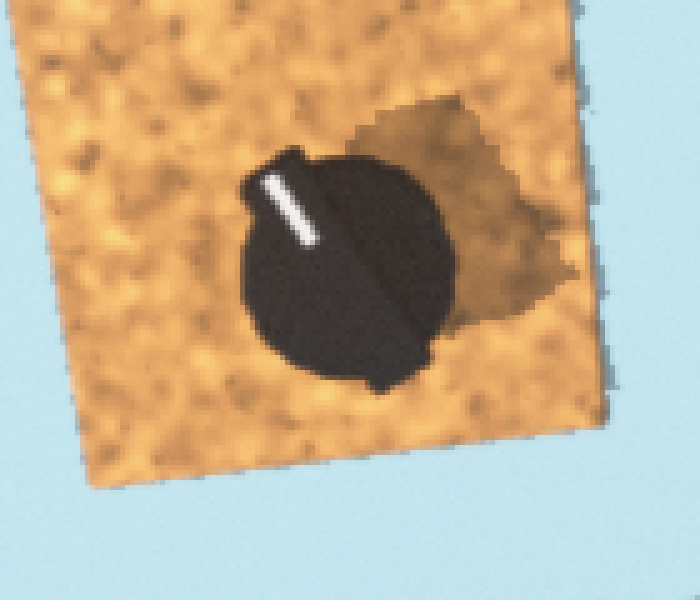

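```bash
python3 - <<'E'
from l import *
f=lambda c,z:onz(d,250+c[0]/5,120+c[1]/5,z,pose)
P=f((271,168),.046);T=f((402,372),.046);print(P,T,np.linalg.norm(P-T))
e=(P-T)/np.linalg.norm(P-T);print("dir",np.arctan2(e[1],e[0]),"axis",T+e*.019,P-e*.027)
a,b=f((310,242),.046),f((270,180),.046);print("line",np.arctan2(*(b-a)[1::-1]),a,b)
print("skirt c",f((350,268),.028))
# edge long side
a,b=f((430,352),.046),f((310,170),.046);print("edge",np.arctan2(*(b-a)[1::-1]))
y=rot(pose[1])[:,1];print("jaw",np.arctan2(-y[1],-y[0]))
# shaft flat in b1
E
python3 - <<'E'
import numpy as np
from h import *
# b1 pose
import cv2
z=np.load("last.npz")
d=dict(K=z["K"],tool_from_camera=z["T"])
y=np.array([-.2516,-.9678,0]);x=np.array([0,0,-1.]);Rm=np.c_[x,y/np.linalg.norm(y),np.cross(x,y/np.linalg.norm(y))]
pose=(np.array([.5422,-.1746,.2225]),R.from_matrix(Rm).as_euler("xyz"))
f=lambda c:onz(d,280+c[0]/8,140+c[1]/8,.077,pose)
for p,q in (((240,262),(368,295)),((240,290),(368,325))):
    a,b=f(p),f(q);v=b-a;print(a,b,"normal",np.arctan2(v[0],-v[1])*-1, np.arctan2(v[0],-v[1]))
E
```

```text
[0.6246 0.2034 0.046 ] [0.5828 0.19   0.046 ] 0.04397042761234406
dir 0.30973907664313194 axis [0.6009 0.1958 0.046 ] [0.5989 0.1952 0.046 ]
line 0.31100428918345774 [0.6101 0.2001 0.046 ] [0.6226 0.2042 0.046 ]
skirt c [0.6004 0.1951 0.028 ]
edge 0.3256053577471852
jaw 1.3164800836349153
[ 0.55243685 -0.17092085  0.077     ] [ 0.54529681 -0.18367071  0.077     ] normal 0.5104953189123173 -0.5104953189123173
[ 0.54939891 -0.17011686  0.077     ] [ 0.54201244 -0.18284081  0.077     ] normal 0.5259701698986431 -0.5259701698986431<sys>:0: UserWarning: Gimbal lock detected. Setting third angle to zero since it is not possible to uniquely determine all angles.
```

Emit:
{"api": "carry_out", "payload": {
  "increments": [
    [[0,0.15,-0.15,-3,0.1425],[0,0.1,-0.15,-3,0.1425],[0,0,0,-3,0.1425],[0,0,0,-2,0.1425],[0,0,0,0,0],[0,0,0,0,0]]
  ]
}}

```text
time_s: 10.4
position: [0.6001, 0.1962, 0.0863]
ee_rot: [2.244, 1.571, -0.586]
force: [0.5, 0.2, 0.5]
opening: 0.0442
```

```bash
python3 w.py b6
python3 - <<'E'
import cv2
a=cv2.imread("pics/b6.png");cv2.imwrite("pics/b6c.png",cv2.resize(a[150:310,230:410],None,fx=4,fy=3.6,interpolation=3))
E
```

```text
10.4 [0.6001 0.1962 0.0863] [ 0.3062 -0.952   0.0002] [0.4865 0.2469 0.4566] 0.04418430818127758 [ 0.0494  0.4588 -0.5603  1.6432  0.2652  1.1162 -1.8413]
```

View pics/b6.png

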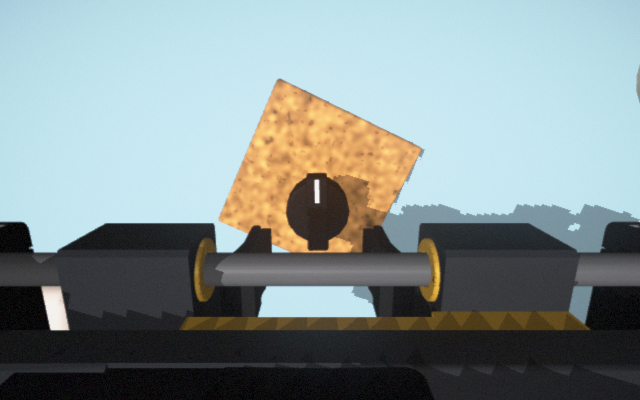

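Run:
```python
from l import *
a=cv2.imread("pics/b6.png");cv2.imwrite("pics/b6c.png",cv2.resize(a[160:260,270:370],None,fx=6,fy=6,interpolation=3))
P=onz(d,317.5,174,.046,pose);T=onz(d,318,249,.046,pose);e=(P-T)/np.linalg.norm(P-T);print(P,T,np.linalg.norm(P-T),np.arctan2(e[1],e[0]),T+.019*e,P-.027*e)
```

```text
[0.627  0.2049 0.046 ] [0.5826 0.1903 0.046 ] 0.04676786061557604 0.31864729375470513 [0.6007 0.1962 0.046 ] [0.6014 0.1965 0.046 ]
```

View pics/b6c.png

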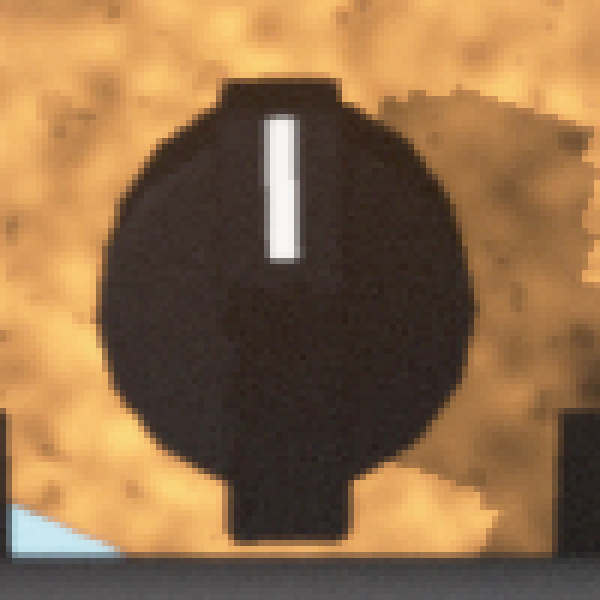

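Emit:
{"api": "carry_out", "payload": {
  "increments": [
    [[0,0.07,0,-2.5,0],[0,0,0,-2,0],[0,0,0,-1.1,0],[0,0,0,0,0],[0,0,0,0,0],[1,0,0,0,0],[1,0,0,0,0],[1,0,0,0,0],[1,0,0,0,0],[1,0,0,0,0],[1,0,0,0,0],[1,0,0,0,0]]
  ]
}}

```text
time_s: 11.65
position: [0.6005, 0.1971, 0.0297]
ee_rot: [3.1, 1.571, 0.275]
force: [-0.7, -0.2, 1.9]
opening: 0.0127
```

Emit:
{"api": "carry_out", "payload": {
  "increments": [
    [[1,0,0,1,0],[1,0,0,3,0],[1,0,0,4.5,0],[1,0,0,4.5,0],[1,0,0,4,0],[1,-1.02,-3.92,0,-0.0917],[1,-1.02,-3.92,0,-0.0917],[1,-1.02,-3.92,0,-0.0917],[1,-1.02,-3.92,0,-0.0917],[1,-1.02,-3.92,0,-0.0917]]
  ]
}}

```text
time_s: 12.65
position: [0.5488, -0.0002, 0.2003]
ee_rot: [-2.829, 1.57, 0.168]
force: [0.5, -0.3, -1.3]
opening: 0.0129
```

Emit:
{"api": "carry_out", "payload": {
  "increments": [
    [[1,-1.02,-3.92,0,-0.0917],[1,-1.02,-3.92,0,-0.0917],[1,-1.02,-3.92,0,-0.0917],[1,-1.02,-3.92,0,-0.0917],[1,0,0,0,0],[1,0,0,0,0],[1,0,0,0,0]]
  ]
}}

```text
time_s: 13.35
position: [0.509, -0.1542, 0.1999]
ee_rot: [-1.772, 1.57, 0.863]
force: [0.6, -0.1, -1.9]
opening: 0.0126
```

```bash
python3 w.py b7
```

```text
13.35 [ 0.509  -0.1542  0.1999] [-0.4848 -0.8746 -0.0007] [ 0.5838 -0.0692 -1.9171] 0.01256972269545618 [ 0.4942  0.1258 -0.3065  1.77    0.0392  1.2515 -1.8993]
```

View pics/b7.png

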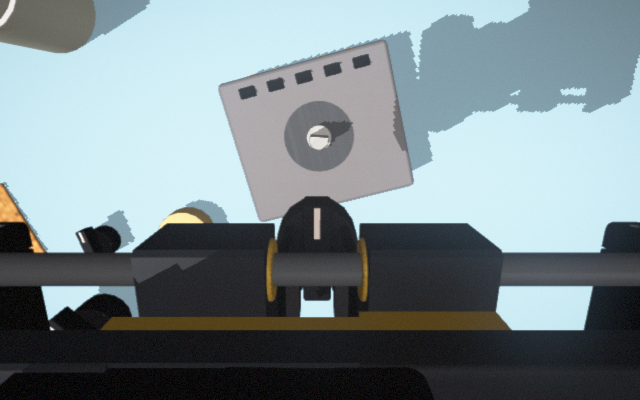

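Run:
```python
from l import *
a=cv2.imread("pics/b7.png");cv2.imwrite("pics/b7c.png",np.hstack([cv2.resize(a[120:156,300:336],(396,396),interpolation=3),cv2.resize(a[190:305,270:364],(396,484),interpolation=3)[:396]]))
```

```text
(no output)
```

View pics/b7c.png

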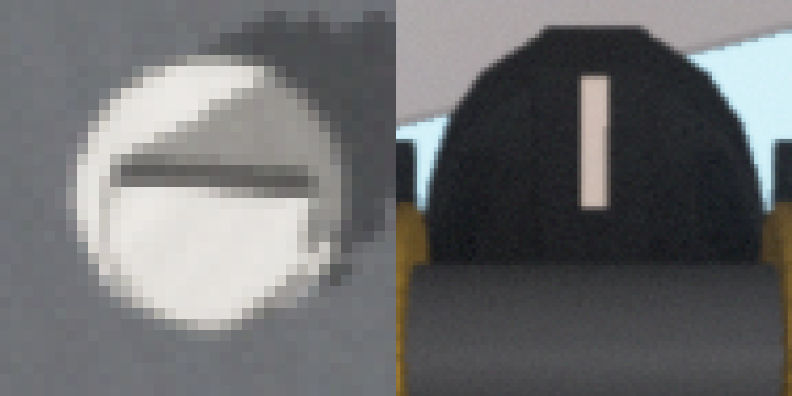

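Run:
```python
from l import *
g=lambda x,y:(300+(x+.5)/11-.5,120+(y+.5)/11-.5)
A=onz(d,*g(110,187),.077,pose);B=onz(d,*g(312,197),.077,pose);v=B-A
print("flat ang",np.arctan2(v[0],-v[1])*-1 if 0 else np.arctan2(v[0],-v[1]),A,B,np.linalg.norm(v))
print("axis",onz(d,*g(208.5,227),.077,pose), "bot",onz(d,*g(207,328),.077,pose))
# bushing
print("disc", onz(d,319,136,.045,pose))
for c in [(220,86),(384,41),(412,184),(262,220)]: print(onz(d,*c,.045,pose))
y=rot(pose[1])[:,1];print("jaw normal",np.arctan2(y[0],-y[1]))
# knob: skirt & line
S=pose[0]; ex=np.array([-y[1],y[0],0])
for off in(.0,.027): 
    print(off,proj(d,S+ex*off+[0,0,.016],pose))
a,b=onz(d,317.5,208,S[2]+.016,pose),onz(d,317.5,239,S[2]+.016,pose);print(a-S,b-S)
print("pointer end",(onz(d,317,196,S[2]+.016,pose)-S)@ex,(onz(d,317,196,S[2]+.016,pose)-S)@y)
```

```text
flat ang -0.5548354708306028 [ 0.5491 -0.1697  0.077 ] [ 0.5413 -0.1821  0.077 ] 0.01465075945167134
axis [ 0.5431 -0.1745  0.077 ] bot [ 0.5367 -0.1709  0.077 ]
disc [ 0.5433 -0.1754  0.045 ]
[ 0.6215 -0.1217  0.045 ]
[ 0.5856 -0.2603  0.045 ]
[ 0.4639 -0.2289  0.045 ]
[ 0.5009 -0.0907  0.045 ]
jaw normal -0.506155387653165
0.0 [[317.1053 259.6588]]
0.027 [[317.1434 201.2717]]
[ 0.0209 -0.0118  0.016 ] [ 0.0085 -0.0049  0.016 ]
pointer end 0.02932553874120757 -7.381125455189881e-05
```

Run:
```python
from l import *
# b6 pose
y=np.array([.3062,-.952,0]);y/=np.linalg.norm(y);x=np.array([0,0,-1.]);Rm=np.c_[x,y,np.cross(x,y)]
p6=(np.array([.6001,.1962,.0863]),R.from_matrix(Rm).as_euler("xyz"))
h=lambda a,b:(270+(a+.5)/6-.5,160+(b+.5)/6-.5)
ex=np.array([-y[1],y[0],0])
for n,c in dict(ptr=(281,80),tail=(290,543),l0=(282,115),l1=(284,263)).items():
    q=onz(d,*h(*c),.046,p6)-p6[0];print("b6",n,q@ex,q@y)
k=lambda a,b:(270+(a-396+.5)/396*94-.5,190+(b+.5)/484*115-.5)
y=rot(pose[1])[:,1];ex=np.array([-y[1],y[0],0])
for hh in(.0155,.0165):
  for n,c in dict(ptr=(595,27),l0=(594,75),l1=(594,210)).items():
    q=onz(d,*k(*c),pose[0][2]+hh,pose)-pose[0];print("b7",n,q@ex,q@y)
```

```text
b6 ptr 0.0286655013201576 -0.0003277371699895396
b6 tail -0.01944436989688257 0.0005988550821300299
b6 l0 0.025214089432336242 -0.00023022649068974582
b6 l1 0.010295690103305275 -2.901156640003604e-05
b7 ptr 0.02918186185223994 -0.0001344607980742993
b7 l0 0.024110527568227062 -0.0002345080294951356
b7 l1 0.00938447443347956 -0.00023064831408979372
b7 ptr 0.02943921137853158 -0.00013567180372424877
b7 l0 0.024402518370644805 -0.00023503563240034168
b7 l1 0.009777055976779105 -0.00023120228194347593<sys>:0: UserWarning: Gimbal lock detected. Setting third angle to zero since it is not possible to uniquely determine all angles.
```

Emit:
{"api": "carry_out", "payload": {
  "increments": [
    [[1,0,0,-3,-0.025],[1,0,0,-3,0],[1,0,0,-2.5,0],[1,0,0,0,0],[1,0,0,0,0],[1,0,0,0,0]]
  ]
}}

```text
time_s: 14.0
position: [0.5099, -0.1553, 0.1163]
ee_rot: [-2.818, 1.568, -0.209]
force: [-0.2, -0.0, -0.7]
opening: 0.0126
```

```bash
python3 w.py b8;python3 - <<'E'
from l import *
a=cv2.imread("pics/b8.png");cv2.imwrite("pics/b8c.png",cv2.resize(a[70:170,260:380],None,fx=6,fy=6,interpolation=3))
E
```

```text
14.0 [ 0.5099 -0.1553  0.1163] [-0.5077 -0.8615 -0.0008] [-0.2353 -0.0333 -0.6527] 0.012578497668926446 [ 0.4858  0.1985 -0.3039  1.8687  0.0669  1.0818 -1.9471]
```

View pics/b8.png

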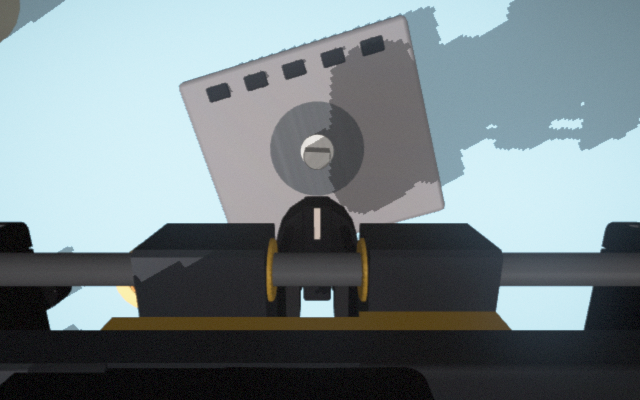

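View pics/b8c.png

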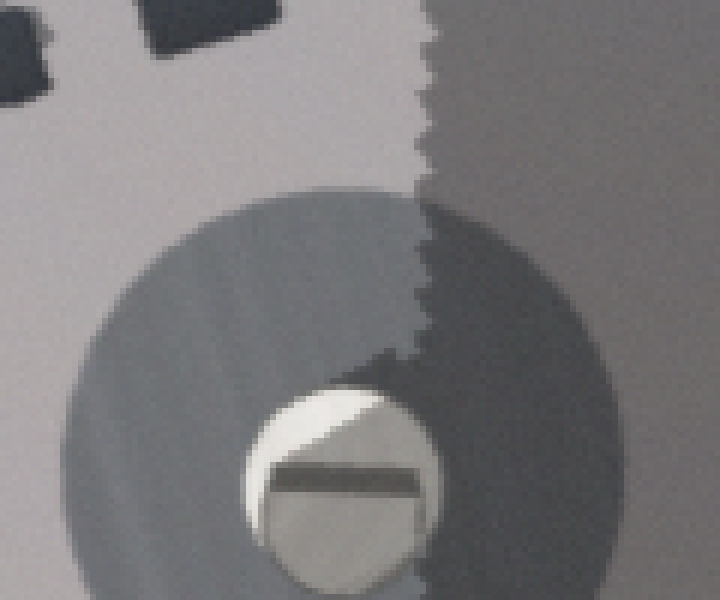

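Run:
```python
from l import *
g=lambda x,y:(260+(x+.5)/6-.5,70+(y+.5)/6-.5)
A=onz(d,*g(272,489),.077,pose);B=onz(d,*g(418,495),.077,pose);v=B-A
print("flat ang",np.arctan2(v[0],-v[1]),np.linalg.norm(v))
y=rot(pose[1])[:,1];ex=np.array([-y[1],y[0],0]);print("jaw normal",np.arctan2(y[0],-y[1]))
ax=onz(d,*g(345,517),.077,pose);q=ax-pose[0];print("axis",ax,q,q@ex,q@y)
print("disc c",onz(d,*g(342,467),.045,pose))
a=cv2.imread("pics/b8.png");cv2.imwrite("pics/b8d.png",cv2.resize(a[190:310,260:380],None,fx=6,fy=5,interpolation=3))
```

```text
flat ang -0.5733229162761934 0.013853470895830229
jaw normal -0.5325582013197745
axis [ 0.5434 -0.1751  0.077 ] [ 0.0335 -0.0198 -0.0393] 0.038873575102471365 6.539807808061355e-05
disc c [ 0.5445 -0.1754  0.045 ]
```

View pics/b8d.png

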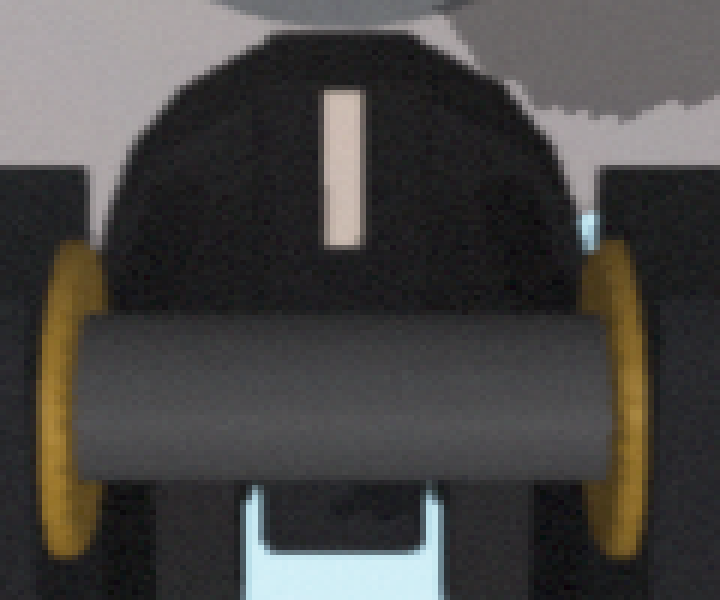

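Run:
```python
from l import *
y=rot(pose[1])[:,1];ex=np.array([-y[1],y[0],0])
k=lambda a,b:(260+(a+.5)/6-.5,190+(b+.5)/5-.5)
for n,c,hh in (("ptr",(343,30),.016),("ptrlow",(343,30),-.002),("l0",(343,90),.016),("l1",(343,248),.016),("tail",(343,552),.016)):
    q=onz(d,*k(*c),pose[0][2]+hh,pose)-pose[0];print(n,q@ex,q@y)
```

```text
ptr 0.029444336372458642 -0.00016696736515581633
ptrlow 0.02487688390496514 -0.00015052341432211742
l0 0.02412874539882013 -0.0001650885452386402
l1 0.00967970202891112 -0.00015998146484020158
tail -0.02011004964381929 -0.0001494521409987336
```

Emit:
{"api": "carry_out", "payload": {
  "increments": [
    [[1,0.85,-0.5,0,-0.03],[1,1.3,-0.77,0,0],[1,1.3,-0.76,0,0],[1,0,0,0,0],[1,0,0,0,0],[1,0,0,0,0]]
  ]
}}

```text
time_s: 14.65
position: [0.5429, -0.1757, 0.1147]
ee_rot: [-0.185, 1.571, 2.393]
force: [-0.4, 0.2, -0.5]
opening: 0.0131
```

```bash
python3 w.py b9;python3 - <<'E'
from h import *
b=snapshot("side");cv2.imwrite("pics/b9s.png",cv2.resize(b["color"][120:240,300:440],None,fx=5,fy=5,interpolation=3))
b=snapshot("scene");cv2.imwrite("pics/b9c.png",cv2.resize(b["color"][90:210,240:380],None,fx=5,fy=5,interpolation=3))
E
```

```text
14.65 [ 0.5429 -0.1757  0.1147] [-0.5344 -0.8452 -0.    ] [-0.361   0.2445 -0.4548] 0.01307504755744662 [ 0.4819  0.2731 -0.2874  1.7804  0.0858  1.1004 -1.9689]
```

View pics/b9s.png

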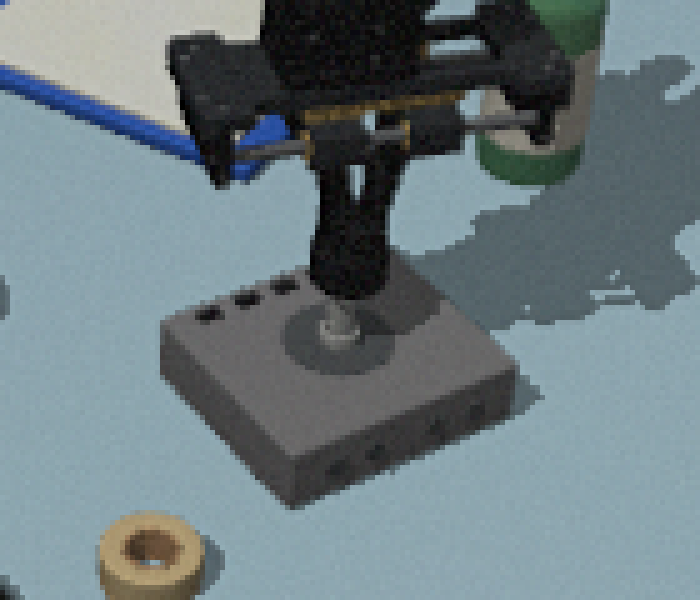

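View pics/b9c.png

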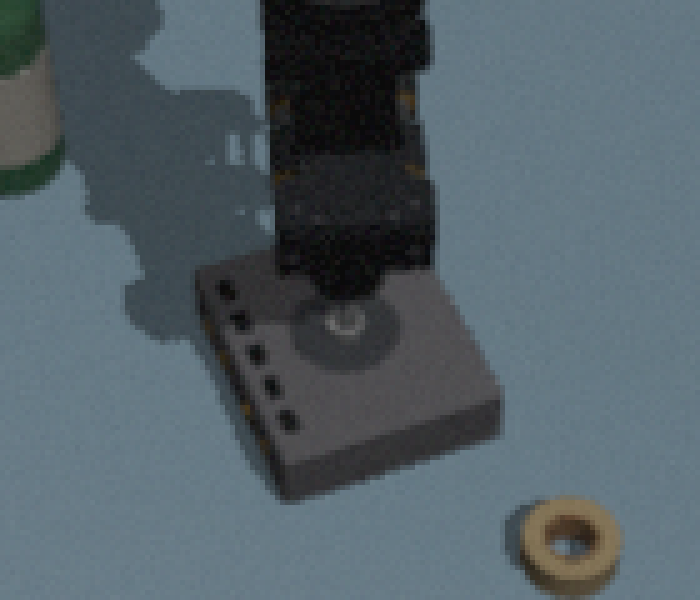

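Run:
```python
from h import *
np.set_printoptions(precision=4,suppress=True)
P=[]
for i in range(12):
    snapshot("side");s=state();P.append(np.r_[s["position"],s["force"],np.arctan2(*(rot(s["ee_rot"])[:2,1]*[1,-1]))])
P=np.array(P);print(P);print(P.mean(0),P.std(0))
b=snapshot("side");c=snapshot("scene")
t=P.mean(0)[:3]
for d in(b,c): print(proj(d,[t-[0,0,.0257],t-[0,0,.0017],[.5434,-.1751,.077],[.5434,-.1751,.053]]))
```

```text
[[ 0.5429 -0.1757  0.1147  0.239   0.3384 -1.2883 -0.5634]
 [ 0.543  -0.1758  0.1147  0.6924 -0.0832 -1.0017 -0.5634]
 [ 0.543  -0.1758  0.1147  0.0728  0.368  -1.1695 -0.5635]
 [ 0.5431 -0.1759  0.1146 -0.5763  0.8097 -0.2792 -0.5636]
 [ 0.5431 -0.1759  0.1146  0.1122  0.7738 -0.3487 -0.5635]
 [ 0.5431 -0.1759  0.1146 -0.6112  0.3597 -0.6155 -0.5636]
 [ 0.5431 -0.1759  0.1146 -0.2518 -0.6666 -1.0065 -0.5636]
 [ 0.5431 -0.1759  0.1146  0.2195 -0.71   -1.157  -0.5635]
 [ 0.5432 -0.1759  0.1146 -0.5628 -0.1716 -0.0668 -0.5635]
 [ 0.5431 -0.176   0.1145  0.1756  0.5139 -1.0899 -0.5636]
 [ 0.5432 -0.1759  0.1145 -0.5068  0.6569 -0.1138 -0.5635]
 [ 0.5432 -0.1759  0.1145 -0.5185 -0.3835 -0.552  -0.5635]]
[ 0.5431 -0.1759  0.1146 -0.1263  0.1505 -0.7241 -0.5635] [0.0001 0.0001 0.0001 0.4137 0.5155 0.4262 0.    ]
[[368.3669 174.5122]
 [369.1268 167.3268]
 [367.7198 178.0856]
 [366.9913 185.005 ]]
[[308.3163 144.326 ]
 [308.2376 138.1643]
 [308.4325 147.5217]
 [308.5054 153.3458]]
```

Emit:
{"api": "carry_out", "payload": {
  "increments": [
    [[1,0.1,0.05,-0.5,0],[1,0,0,-0.4,0],[1,0,0,-0.2,0],[1,0,0,-0.2,0],[1,0,0,0,0],[1,0,0,0,0]]
  ]
}}

```text
time_s: 16.1
position: [0.5442, -0.1754, 0.1016]
ee_rot: [-1.344, 1.571, 1.234]
force: [-0.1, 0.1, 0.1]
opening: 0.0129
```

Emit:
{"api": "carry_out", "payload": {
  "increments": [
    [[1,0,0,-0.1,0],[1,0,0,-0.1,0],[1,0,0,-0.1,0],[1,0,0,0,0],[1,0,0,0,0]]
  ]
}}

```text
time_s: 16.6
position: [0.5442, -0.1754, 0.0985]
ee_rot: [-1.836, 1.571, 0.742]
force: [0.8, -0.6, -0.1]
opening: 0.0125
```

Emit:
{"api": "carry_out", "payload": {
  "increments": [
    [[1,0,0,-0.2,0],[1,0,0,-0.2,0],[1,0,0,-0.2,0],[1,0,0,-0.2,0],[1,0,0,0,0],[1,0,0,0,0]]
  ]
}}

```text
time_s: 17.2
position: [0.5441, -0.1755, 0.0905]
ee_rot: [0.079, 1.571, 2.657]
force: [-0.3, -0.1, -1.0]
opening: 0.0129
```

Emit:
{"api": "carry_out", "payload": {
  "increments": [
    [[1,0,0,-0.2,0],[1,0,0,-0.2,0],[1,0,0,-0.1,0],[1,0,0,-0.1,0],[1,0,0,0,0],[1,0,0,0,0]]
  ]
}}

```text
time_s: 17.8
position: [0.5442, -0.1754, 0.0846]
ee_rot: [-2.808, 1.571, -0.23]
force: [-0.2, -1.0, 1.8]
opening: 0.0129
```

Emit:
{"api": "carry_out", "payload": {
  "increments": [
    [[1,0,0,-0.1,0],[1,0,0,-0.1,0],[1,0,0,-0.1,0],[1,0,0,0,0],[1,0,0,0,0],[1,0,0,0,0]]
  ]
}}

```text
time_s: 18.4
position: [0.5443, -0.1755, 0.082]
ee_rot: [-3.022, 1.57, -0.444]
force: [-2.0, -0.3, 6.2]
opening: 0.0127
```

Emit:
{"api": "carry_out", "payload": {
  "increments": [
    [[1,0,0,-0.1,0],[1,0,0,-0.1,0],[1,0,0,-0.1,0],[1,0,0,0,0],[1,0,0,0,0],[1,0,0,0,0]]
  ]
}}

```text
time_s: 19.0
position: [0.5444, -0.1755, 0.0795]
ee_rot: [-3.023, 1.57, -0.445]
force: [-3.7, 0.9, 10.6]
opening: 0.0127
```

Emit:
{"api": "carry_out", "payload": {
  "increments": [
    [[1,0,0,-0.1,0],[1,0,0,-0.1,0],[1,0,0,0,0],[1,0,0,0,0],[1,0,0,0,0]]
  ]
}}

```text
time_s: 19.5
position: [0.5447, -0.1756, 0.0791]
ee_rot: [3.127, 1.569, -0.579]
force: [-9.2, 1.7, 24.4]
opening: 0.0123
```

```bash
python3 w.py c1;python3 - <<'E'
from h import *
b=snapshot("side");u=cv2.resize(b["color"][140:240,320:430],None,fx=3.5,fy=3.5,interpolation=3)
b=snapshot("scene");v=cv2.resize(b["color"][110:210,250:360],None,fx=3.5,fy=3.5,interpolation=3)
cv2.imwrite("pics/c1s.png",np.hstack([u,v]))
print(state()["force"],state()["position"])
E
```

```text
19.5 [ 0.5447 -0.1756  0.0791] [-0.5343 -0.8453  0.    ] [-9.1959  1.6995 24.3638] 0.0123139076032527 [ 0.4759  0.3124 -0.2843  1.8107  0.1014  1.031  -1.9819]
[-9.31201647  1.38366413 24.26743081] [ 0.54472402 -0.17558147  0.07911198]
```

View pics/c1.png

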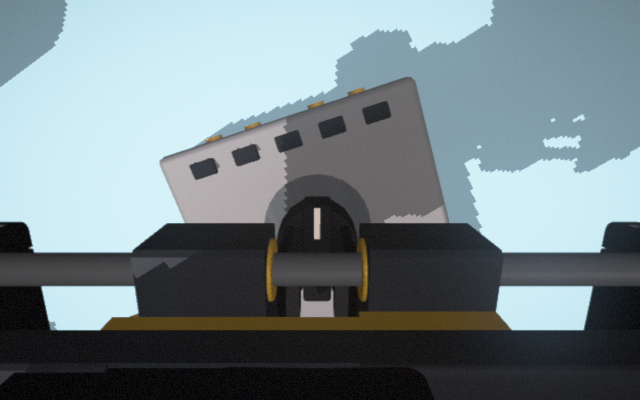

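View pics/c1s.png

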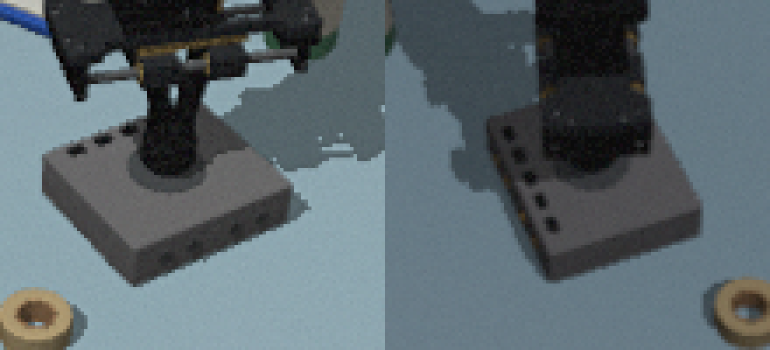

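Run:
```python
from station import *
print(close_job()); s=state();print(s["time_s"],s["position"],s["force"],s["opening"])
```

```text
the job is handed in; nothing more can be done
None
the job is handed in; nothing more can be done
```

The job is handed in at about 19.6 s, and my last checks suggest every step was met. The system gives no verdict, so these are my own readings.

- **Roll:** I lifted it straight up off the shaft, set it flat on the desk at about (0.52, 0.00) and let go. The last pictures show it still lying flat there.
- **Knob:** I took the middle-sized knob from the mat by its grip bar and turned it to about -0.56 rad. My four measurements of the shaft's flat lay between -0.51 and -0.57 rad. It slid over the shaft with no force beyond noise until it came home at the expected height.
- **Press:** The push rose from about 6 N to 11 N, then jumped to 24 N, so the shaft is at its stop, about 5 mm in. The fingers still hold the bar at 12.3 mm opening. In the wrist picture the pointer line had not moved in the grip.
- **Mug, mouse and bottle:** I planned every move clear of them but did not measure their positions again at the end.

One small disagreement: the camera views differed by about 1 mm on where the knob's axis sat in the grip. I aimed between them, and the knob went on freely. In the final press there is also a steady sideways force of about 9 N.

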